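# Set a capacitor under the inspection camera and flip the close-up lens over it

## Task

Get the large dark blue capacitor that stands next to the small black one ready for a look at its vent: flip the close-up lens up and out by its orange lever until it springs over to its outer stop, stand the capacitor upright on the stage inside the white ring and let go, then flip the lens back so that it snaps down over the capacitor. Do not touch the lens glass or bump the camera, and leave the small capacitor and the heat sink near the stand where they are.

Things in the scene. Friction and masses are not known exactly. Their poses are not given: they have to be found in the camera images.
- stand: fixed inspection stand: dark base plate 12 mm thick, 160 mm deep (x -80 to 80), 120 mm wide (y -60 to 60), with a tongue 56 mm deep running on to y = 110 that carries the lens hinge. Origin under the stage's centre, on the bench; x points to the rear, away from the robot, y left, z up. Steel column, 18 mm thick, 322 mm high, at x = 60 mm
- camera_head: upright inspection camera hanging centred over the stage, part of the stand, origin and axes as stand. 47 mm diameter at its white light ring, 200 to 329 mm above the bench, so a tool pointing straight down does not fit over the stage: lean it back to the front of the stand (-x) by 30 to 40 degrees
- stage (a point): centre of the round stage, on its flat top face 16 mm above the bench; aluminium disc, 68 mm diameter, with a printed white ring of 41 mm inside and 45 mm outside diameter. Axes as the stand's
- hinge (a point): middle of the lens flap's hinge axis, which runs along the stand's x; 75 mm left of the stage centre (y = 75 mm in the stand's frame), 68 mm above the bench. Its aluminium bracket is 28 x 22 mm in plan and 78 mm high; axle and spring strut reach forward to 29 mm in front of this point. Axes as the stand's
- lens_flap (a joint): lens flap angle, rad. 0 (to 0.05): level, down over the stage, inner stop; grows as the lens is lifted over to the left, to 2.4 at its outer stop. An over-centre spring strut holds it at both stops: 1 to 3 N at the lever moves it off a stop, the force falls to nothing at the snap point near 1.25, beyond which it flies to the other stop by itself
- lens_centre (a point): centre of the clear close-up lens: glass of 45 mm diameter, 75 mm from the hinge axis, in a black round frame of 58 mm outside diameter, 9 mm thick (63.5 to 72.5 mm above the bench when down, 7 mm clear of a capacitor standing on the stage). z along its optical axis (up when down)
- lever (a point): middle of the flap's orange finger lever: a round rod, 10 mm diameter, 38 mm long (19 mm either way), sticking out in front of the lens frame, parallel to the stand's x; the frame begins 29 mm behind this point. In the stand's frame it lies at x = -58 mm, y = 75 - 75 cos(a), z = 68 + 75 sin(a) mm for flap angle a
- capacitor_mid (a point): centre, half-way up, of the large dark blue capacitor: an upright can, 25 mm diameter, 40 mm high, about 28 g, standing on the bench right of the cable duct, about 10 cm from the small black one (the one behind the blue parts case is not meant); z along the can, up
- small_capacitor: bystander: small black capacitor, 18 mm diameter, 25 mm high, about 10 cm from the large one, origin at the centre of its underside
- heat_sink: bystander: black finned heat sink, 40 x 40 x 23 mm, in front and to the right of the stand, origin at the centre of its underside
Not all that is in view belongs to the job. Leave any green or turquoise look-alike of the part that bears capacitor_mid alone.

How it is judged:
By the outcome, as a careful person would: the job done as asked, in the order asked, and still so for the second after the job is handed in, with the robot touching nothing.
It also fails if it takes over 72 s, if anything falls off the work surface, if the arm or the gripper's body presses on something with over 40 N, if the wrist force passes 120 N, or if a joint passes its speed limit or range.

## Robot

A 7-joint arm with a two-finger parallel gripper is mounted at the origin on a cart in front of the work surface, level with it; the furniture and walls round the work are solid. World frame = base frame: x ahead of the robot, y to its left, z up, the work surface at z = 0. Lengths are in m, angles in rad, forces in N, time in s.
With the tool pointing down it reaches from about 0.4 to 0.85 m from the base axis. Payload 10.4 kg.
Tool frame: the origin (TCP) lies on the centre line of the jaws, within the pads' length; the fingertips stand 11 mm ahead of it and the grasp point (between the pads) lies 8 mm behind it (tips_ahead is the distance from the TCP to the fingertips, in m); z points along the fingers, y is the line along which they close (so a half turn about z gives the same grasp; the last joint's range is limited). The gripper opens to 85 mm and grips with 20 to 120 N. Pads are 22 mm wide; open, the fingers measure 114 mm over their backs; the gripper's body (76 mm by 85 mm) begins 54 mm behind the grasp point. The pads swing forward as they close: fully open they stand 13 mm farther back than shut.
Start: joints at [1.294, 0.332, -0.065, 1.46, 0.022, 1.35, -0.088], TCP at [0.157, -0.605, 0.242] pointing down, gripper open.
Joint ranges: [-2.6, 2.6], [-0.5, 2.12], [-1.47, 1.34], [0.16, 2.42], [-1.27, 4.41], [0.06, 2.06], [-2.6, 2.6]. Speed limits (rad/s): [2.22, 2.22, 2.79, 2.79, 3.14, 3.14, 3.14].

## Interface

Orientations are given as a unit quaternion [x, y, z, w].
In Python, from workcell import get_obs, camera, camera_params, hand_in, tips_ahead gives the robot as it stands.
- The arm moves only by the tool carry_out, never from a script. Its argument "commands" is a list that holds one entry, the list of rows, each a list of 6 numbers: the shift along the tool's x, y, z in units of 40 mm (1.0 is 40 mm), then the turn, a rotation vector about the tool's x, y, z in units of 6 degrees (1.0 is 6 degrees). In form: [[[x, y, z, ax, ay, az], ...]]. A call has 1 to 20 rows; each row shifts and turns the commanded pose from where the row before left it, along the tool's axes as they then stand; what a row does not reach is not made up. A row lasts 1/12 s, in which the tool goes at most 41.7 mm and 7.16 degrees, less where a joint would pass 70% of its speed; a pose out of reach is approached as far as the arm can. A call is refused whole if a number of a shift passes 1 or a number of a turn 1, either way. A call with a gripper value outside its range is refused whole. "hand" is the closure, from -1 (fully open) to 1 (shut), set as the call begins (left out, the last holds). The fingers move at their own pace and stop on an object; "force" is the grip in N (left out, the last holds). Time passes only in rows, so rows that do not move let the fingers close. It gives the time, the measured TCP pose, the force, the opening and the grip force at its end, in the units of the state.
- get_obs(): the state, without advancing time (a new reading comes with each control period).
- camera(name): name is "side" or "top"; returns the picture (480x640x3 uint8, red, green, blue); there is no depth.
- camera_params(name): a dict with "mtx" (3x3 intrinsics, pixels), "k1" (the pictures are not rectified: a ray, as slopes to the right and down, at radius r is drawn at 1 + k1 r^2 times it, then the intrinsics apply), "R" (3x3) and "t" (3): a world point X has camera coordinates R X + t. Camera axes: x right, y down, z forward; pixel columns grow to the right and rows downward; lengths in m; the calibration is good to about 2 mm. A picture is of the moment at which its call begins. camera_params takes no time and is no camera call.
- hand_in(): hands the job in; it is judged then, once.
The state is a dict: "clock": time; "joint_pos": joint angles; "joint_velocities": joint speeds; "tau": joint torques, N m; "position": TCP position; "ee_rot": TCP orientation; "ft_force": force on the tool from outside, world axes, zero at the start; "torque": the same for the moment, N m; "grip_width": opening from 0.0 (shut) to 1.0 (fully open); "grasp_force": force on a finger pad.
Only numpy, scipy, OpenCV 4.12 (cv2) and the standard library are available. Lean on these libraries where they do the work, as an engineer would, in place of code of your own. Each camera call takes 0.05 s, during which the arm holds its last target. There are 200 camera calls.

## Working session

There is one attempt and no reset: what is moved stays moved. The work goes in short steps, Python scripts to look and compute and a tool call to move; the robot and the scene stay as the last step left them, time stands still between calls to the robot, and variables do not carry over. Pictures are saved under pics/ and viewed, at most 10 in all, crops included, and the job is handed in when it is done.

Besides the shell and the picture viewer there is one more tool, called after "Call:" by a JSON object that holds its "op" and its "data". carry_out: Moves the arm, as the interface text tells. Its arguments: {"type":"object","properties":{"commands":{"type":"array"},"hand":{"type":"number"},"force":{"type":"number"}},"required":["commands"]}

```bash
mkdir -p pics; ls
python3 - <<'E'
from workcell import *
import cv2
for n in("side","top"):
    cv2.imwrite(f"pics/{n}0.png",camera(n)[:,:,::-1]); print(n,camera_params(n))
print(get_obs(),tips_ahead)
E
```

```text
pics
side {'mtx': array([[435.2193767 ,   0.        , 313.87174626],
       [  0.        , 435.2193767 , 235.23817909],
       [  0.        ,   0.        ,   1.        ]]), 'k1': 0.02764745546625542, 'R': array([[ 0.9902332 , -0.13922807,  0.00733142],
       [-0.06495598, -0.50723866, -0.85935421],
       [ 0.12336501,  0.85048485, -0.51132826]]), 't': array([-0.44663833,  0.09079942,  0.94521646])}
top {'mtx': array([[591.04594091,   0.        , 317.38401326],
       [  0.        , 591.04594091, 240.47360024],
       [  0.        ,   0.        ,   1.        ]]), 'k1': -0.08396059063551939, 'R': array([[ 0.01012244, -0.99985141, -0.01395351],
       [-0.99312848, -0.0084254 , -0.11672549],
       [ 0.11659058,  0.01503917, -0.99306619]]), 't': array([-0.01095183,  0.46193126,  1.3531286 ])}
{'clock': 0.1, 'joint_pos': array([ 1.29438657,  0.33281798, -0.06470491,  1.46086479,  0.02161483,
        1.34990096, -0.08852895]), 'joint_velocities': array([ 1.19585937e-04, -2.57891276e-03,  1.85484129e-03, -8.85408398e-04,
       -2.16554518e-03,  2.14024459e-04, -8.50890199e-06]), 'tau': array([ 1.47750197e-03, -6.26748347e+01,  4.93271404e-02, -3.92428493e+01,
        1.64364791e-02,  6.98699383e-03,  1.64124339e-05]), 'position': array([ 0.15684717, -0.60466257,  0.24158613]), 'ee_rot': array([ 9.91958275e-01,  1.26563663e-01, -1.17336978e-04, -6.36805211e-04]), 'ft_force': array([-0.04157551, -0.35368753, -0.05786143]), 'torque': array([-0.0326509 ,  0.01428177, -0.04080789]), 'grasp_force': 0.0, 'grip_width': 1.003778858777} 0.011
```

View pics/side0.png

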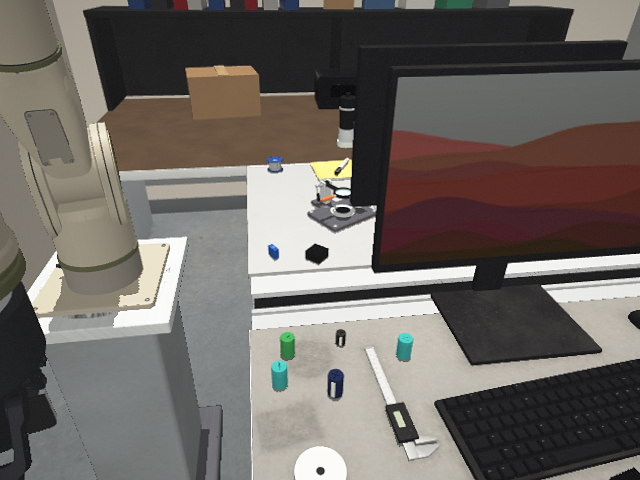

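View pics/top0.png

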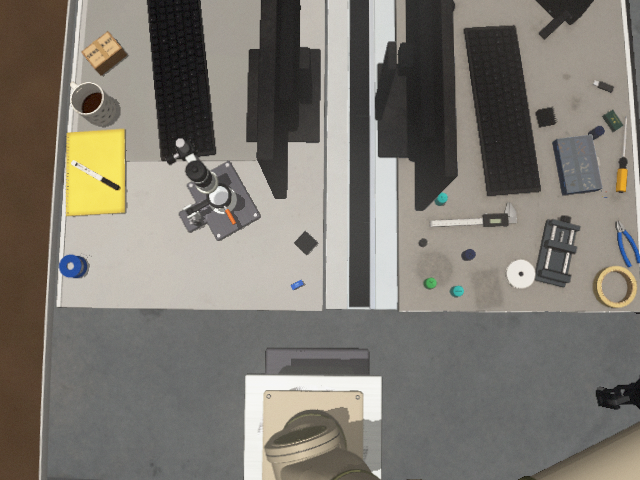

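Candidates: the dark blue can at top (469,255) / side (336,383), and another dark blue can at top (597,132) behind the blue parts case. The green and turquoise ones are look-alikes. The first stands right of the duct, near the small black one at top (423,243), so it is the target. I'll confirm it in a crop.

```bash
cat > h.py <<'E'
import numpy as np, cv2
from workcell import *
from scipy.spatial.transform import Rotation as Ro
def proj(n,X):
    p=camera_params(n); c=np.atleast_2d(X)@p["R"].T+p["t"]; s=c[:,:2]/c[:,2:]
    s=s*(1+p["k1"]*(s**2).sum(1,keepdims=True)); return s*np.diag(p["mtx"])[:2]+p["mtx"][:2,2]
def unproj(n,uv,z):
    p=camera_params(n); d=(np.array(uv,float)-p["mtx"][:2,2])/np.diag(p["mtx"])[:2]; s=d.copy()
    for _ in range(20): s=d/(1+p["k1"]*(s@s))
    r=p["R"].T@np.r_[s,1]; o=-p["R"].T@p["t"]; return o+r*(z-o[2])/r[2]
def crop(im,x0,y0,x1,y1,f): return cv2.resize(im[y0:y1,x0:x1],None,fx=f,fy=f,interpolation=cv2.INTER_CUBIC)
def shot(n,name,*a):
    cv2.imwrite(f"pics/{name}.png",crop(camera(n)[:,:,::-1],*a))
E
python3 - <<'E'
from h import *
t=camera("top")[:,:,::-1]; s=camera("side")[:,:,::-1]
o=np.zeros((600,800,3),np.uint8)
a=crop(t,175,130,265,245,5);o[:575,:450]=a
a=crop(t,410,228,480,298,5);o[:350,450:]=a
a=crop(s,300,320,370,370+32,3);o[350:596,450:660]=a
a=crop(s,300,170,346,240,3);o[350:560,662:800]=a
cv2.imwrite("pics/c1.png",o)
cv2.imwrite("pics/c2.png",crop(s,290,90,390,235,4))
E
```

```text
(no output)
```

View pics/c1.png

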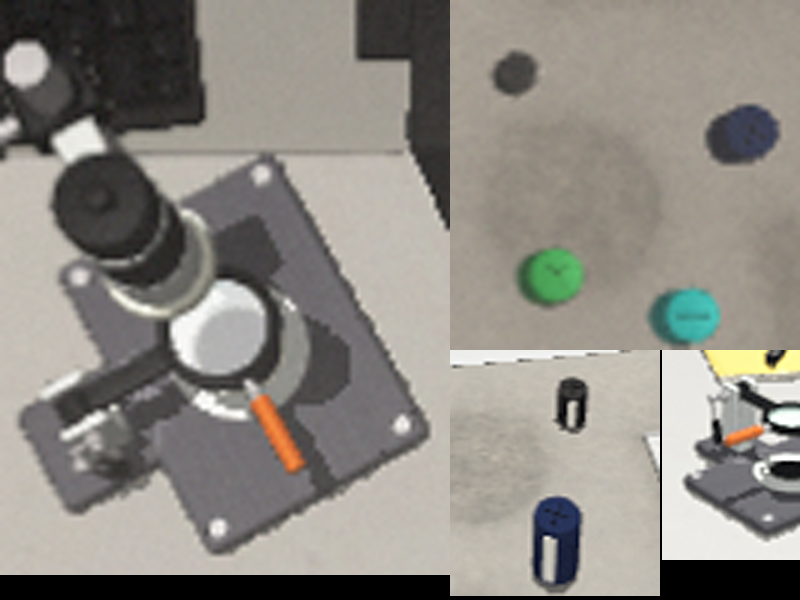

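View pics/c2.png

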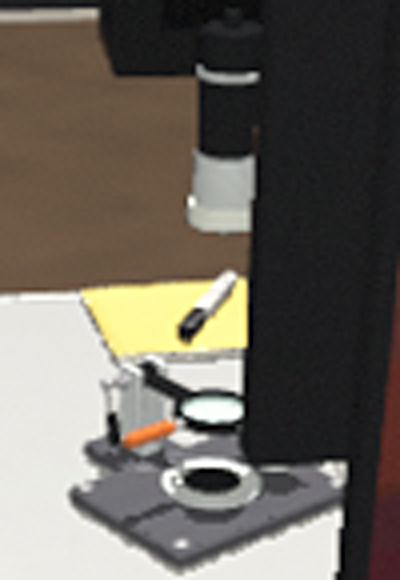

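The crop shows the dark blue can with its white stripe at top (470,254), side (336,374), with the small black one at top (423,243). That confirms the target. The stand's four base screws are visible, and the lens is down with the orange lever at top about (230,215).

```bash
cat >> h.py <<'E'
def cp(x,y): return ((x+.5)/5-.5+175,(y+.5)/5-.5+130)
A,B,C,D=[unproj("top",cp(*q),.012) for q in((262,174),(77,276),(402,424),(218,527))]
S0=(A+B+C+D)/4
_v=(A-C)+(B-D); _w=(B-A)+(D-C)
yaw=np.arctan2((_v[1]-_w[0]),( _v[0]+_w[1]))
Rs=Ro.from_euler("z",yaw).as_matrix(); S0[2]=0
def st(x,y,z): return S0+Rs@np.array([x,y,z])/1000
E
python3 - <<'E'
from h import *
np.set_printoptions(precision=4,suppress=True)
print("S0",S0,"yaw",np.degrees(yaw),np.linalg.norm(A-C),np.linalg.norm(B-D),np.linalg.norm(A-B),np.linalg.norm(C-D))
print("top lever ends",proj("top",[st(-77,0,68),st(-39,0,68)]),"seen",cp(296,468),cp(260,400))
print("side ring",proj("side",st(0,0,16)),"seen 342.7,210.2")
print("side lever",proj("side",[st(-77,0,68),st(-39,0,68)]),"seen",(290+126/4,90+439/4),(290+172/4,90+427/4))
print("cap top",unproj("top",(470,254),.04),"side",unproj("side",(335.8,374.3),.04))
print("small",unproj("top",(423,243),.025), "side",unproj("side",(340.8,332.5),.025))
print("heat sink",unproj("top",(306,243),.023),"blue thing",unproj("top",(298,285),.01))
print("cyl green",unproj("top",(431,283),.04),"teal",unproj("top",(457.5,291),.04))
for z in(.3,.5): print("mon L",z,unproj("top",(278,197),z),unproj("top",(300,100),z),"R",unproj("top",(433,208),z),unproj("top",(400,100),z))
for u in ((373,268),(390,70),(355,205),(358,45)):print("side mon",[unproj("side",u,z) for z in(.1,.2,.3,.4,.5)])
print("hinge",st(0,75,68),"lever",st(-58,0,68),"stage",st(0,0,16))
print("wall rear edge",unproj("top",(60,305),0),unproj("top",(322,308),0),unproj("top",(398,308),0))
E
```

```text
S0 [0.5606 0.2216 0.    ] yaw 30.25583093087508 0.1406265347833443 0.14103922364293994 0.10155474954729295 0.10004553385202175
top lever ends [[234.2182 223.7121]
 [226.296  209.4618]] seen (233.8, 223.2) (226.6, 209.6)
side ring [[342.1984 209.0798]] seen 342.7,210.2
side lever [[320.6943 199.516 ]
 [331.8963 195.6518]] seen (321.5, 199.75) (333.0, 196.75)
cap top [ 0.432 -0.36   0.04 ] side [ 0.4335 -0.3642  0.04  ]
small [ 0.4584 -0.2536  0.025 ] side [ 0.4622 -0.2604  0.025 ]
heat sink [0.4563 0.02   0.023 ] blue thing [0.3585 0.038  0.01  ]
cyl green [ 0.3644 -0.2687  0.04  ] teal [ 0.3465 -0.3295  0.04  ]
mon L 0.3 [0.512  0.0645 0.3   ] [0.7032 0.0256 0.3   ] R [ 0.4934 -0.2279  0.3   ] [ 0.7046 -0.1677  0.3   ]
mon L 0.5 [0.4736 0.0477 0.5   ] [0.6299 0.0159 0.5   ] R [ 0.4583 -0.1914  0.5   ] [ 0.6311 -0.1421  0.5   ]
side mon [array([ 0.5359, -0.1789,  0.1   ]), array([ 0.492 , -0.3169,  0.2   ]), array([ 0.448 , -0.4549,  0.3   ]), array([ 0.404 , -0.5929,  0.4   ]), array([ 0.36  , -0.7309,  0.5   ])]
side mon [array([1.1345, 1.7318, 0.1   ]), array([0.9617, 1.1825, 0.2   ]), array([0.7889, 0.6333, 0.3   ]), array([0.6161, 0.0841, 0.4   ]), array([ 0.4432, -0.4651,  0.5   ])]
side mon [array([0.5597, 0.079 , 0.1   ]), array([ 0.5106, -0.1145,  0.2   ]), array([ 0.4615, -0.308 ,  0.3   ]), array([ 0.4124, -0.5015,  0.4   ]), array([ 0.3633, -0.695 ,  0.5   ])]
side mon [array([1.1843, 2.7641, 0.1   ]), array([1.0007, 1.9927, 0.2   ]), array([0.8172, 1.2213, 0.3   ]), array([0.6337, 0.4499, 0.4   ]), array([ 0.4502, -0.3215,  0.5   ])]
hinge [0.5228 0.2864 0.068 ] lever [0.5105 0.1924 0.068 ] stage [0.5606 0.2216 0.016 ]
wall rear edge [0.3035 0.6117 0.    ] [ 0.3054 -0.0187  0.    ] [ 0.3069 -0.1974  0.    ]
```

```bash
cat >> h.py <<'E'
np.set_printoptions(precision=3,suppress=True)
def RT(L,az):
    L=np.radians(L); c,s=np.cos(L),np.sin(L)
    return Ro.from_euler("z",az)*Ro.from_matrix(np.array([[c,0,s],[0,-1,0],[s,0,-c]]))
def plan(way,o=None):
    """way: list of (P or None, R or None) -> totals per leg: shift in units (tool axes), turn in units"""
    o=o or get_obs(); p=o["position"]; R=Ro.from_quat(o["ee_rot"])
    for P,Rt in way:
        if P is not None:
            d=R.inv().apply(P-p)/.04; n=int(np.ceil(np.linalg.norm(d)/.98)); print("shift",d,"rows",n,"each",d/max(n,1)); p=P
        if Rt is not None:
            r=np.degrees((R.inv()*Rt).as_rotvec())/6; n=int(np.ceil(np.abs(r).max())); print("turn",r,"rows",n,"each",r/max(n,1)); R=Rt
RL=RT(36,yaw)
def tcp(g,R=RL): return g+R.apply([0,0,.008])
def lev(a,x=-60): return st(x,75-75*np.cos(a),68+75*np.sin(a))
E
python3 - <<'E'
from h import *
G=tcp(lev(0)); pre=G-RL.apply([0,0,.06]); print(G,pre)
plan([(np.array([.40,-.2,.25]),None),(np.array([.42,.08,.25]),None),(np.array([.46,.16,.25]),RL),(pre,None),(G,None)])
E
```

```text
[0.513 0.194 0.062] [0.482 0.176 0.11 ]
shift [ 8.424 -8.269 -0.197] rows 13 each [ 0.648 -0.636 -0.015]
shift [ 2.242 -6.65   0.006] rows 8 each [ 0.28  -0.831  0.001]
shift [ 1.47  -1.685  0.001] rows 3 each [ 0.49  -0.562  0.   ]
turn [ 0.815  5.961 -2.534] rows 6 each [ 0.136  0.993 -0.422]
shift [-1.502 -0.064  3.233] rows 4 each [-0.376 -0.016  0.808]
shift [0.  0.  1.5] rows 2 each [0.   0.   0.75]
```

Call:
{"op": "carry_out", "data": {"commands": [[[0.65,-0.64,-0.015,0,0,0],[0.65,-0.64,-0.015,0,0,0],[0.65,-0.64,-0.015,0,0,0],[0.65,-0.64,-0.015,0,0,0],[0.65,-0.64,-0.015,0,0,0],[0.65,-0.64,-0.015,0,0,0],[0.65,-0.64,-0.015,0,0,0],[0.65,-0.64,-0.015,0,0,0],[0.65,-0.64,-0.015,0,0,0],[0.65,-0.64,-0.015,0,0,0],[0.65,-0.64,-0.015,0,0,0],[0.65,-0.64,-0.015,0,0,0],[0.65,-0.64,-0.015,0,0,0],[0.28,-0.83,0,0,0,0],[0.28,-0.83,0,0,0,0],[0.28,-0.83,0,0,0,0],[0.28,-0.83,0,0,0,0],[0.28,-0.83,0,0,0,0],[0.28,-0.83,0,0,0,0],[0.28,-0.83,0,0,0,0]]], "hand": 0, "force": 20}}

```text
clock: 1.87
position: [0.4178, 0.0484, 0.2502]
ee_rot: [0.992, 0.127, 0.0, 0.0]
ft_force: [1.2, 0.1, -0.8]
grip_width: 0.499
grasp_force: 0.0
```

Call:
{"op": "carry_out", "data": {"commands": [[[0.28,-0.8,0,0,0,0],[0.49,-0.56,0,0,0,0],[0.49,-0.56,0,0,0,0],[0.49,-0.56,0,0,0,0],[0,0,0,0.136,0.993,-0.422],[0,0,0,0.136,0.993,-0.422],[0,0,0,0.136,0.993,-0.422],[0,0,0,0.136,0.993,-0.422],[0,0,0,0.136,0.993,-0.422],[0,0,0,0.136,0.993,-0.422],[0,0,0,0,0,0],[0,0,0,0,0,0]]]}}

```text
clock: 2.87
position: [0.4599, 0.1601, 0.2494]
ee_rot: [0.919, 0.248, 0.297, -0.08]
ft_force: [-0.5, 0.4, 1.7]
grip_width: 0.499
grasp_force: 0.0
```

Run:
```python
from h import *
o=get_obs(); print(o["clock"],o["position"],o["joint_pos"],o["ft_force"]); print(Ro.from_quat(o["ee_rot"]).as_matrix(), RL.as_matrix())
G=tcp(lev(0)); pre=G-RL.apply([0,0,.06])
plan([(None,RL),(pre,None),(G,None)])
```

```text
2.8667 [0.46  0.16  0.249] [ 0.394 -0.414 -0.589  2.253 -0.638  0.712 -0.889] [-0.457  0.373  1.731]
[[ 0.701  0.503  0.506]
 [ 0.408 -0.864  0.294]
 [ 0.586  0.    -0.811]] [[ 0.699  0.504  0.508]
 [ 0.408 -0.864  0.296]
 [ 0.588 -0.    -0.809]]
turn [ 0.007  0.026 -0.009] rows 1 each [ 0.007  0.026 -0.009]
shift [-1.493 -0.06   3.222] rows 4 each [-0.373 -0.015  0.805]
shift [0.  0.  1.5] rows 2 each [0.   0.   0.75]
```

Call:
{"op": "carry_out", "data": {"commands": [[[-0.373,-0.015,0.805,0,0.02,0],[-0.373,-0.015,0.805,0,0,0],[-0.373,-0.015,0.805,0,0,0],[-0.373,-0.015,0.805,0,0,0],[0,0,0.5,0,0,0],[0,0,0.5,0,0,0],[0,0,0.5,0,0,0],[0,0,0,0,0,0],[0,0,0,0,0,0]]]}}

```text
clock: 3.62
position: [0.5134, 0.1954, 0.0638]
ee_rot: [0.918, 0.249, 0.298, -0.082]
ft_force: [-0.3, -0.7, -0.0]
grip_width: 0.497
grasp_force: 0.0
```

Run:
```python
from h import *
o=get_obs(); print(o["clock"],o["position"],o["joint_pos"],o["ft_force"])
t=camera("top")[:,:,::-1]; s=camera("side")[:,:,::-1]
cv2.imwrite("pics/d.png",np.hstack([crop(t,180,130,260,250,5),crop(s,290,130,370,250,5)]))
plan([(tcp(lev(0)),RL)])
```

```text
3.6167 [0.513 0.195 0.064] [ 0.226  0.129 -0.633  2.322 -0.148  0.094 -1.278] [-0.261 -0.675 -0.003]
shift [-0.068 -0.015  0.06 ] rows 1 each [-0.068 -0.015  0.06 ]
turn [ 0.005 -0.02  -0.011] rows 1 each [ 0.005 -0.02  -0.011]
```

View pics/d.png

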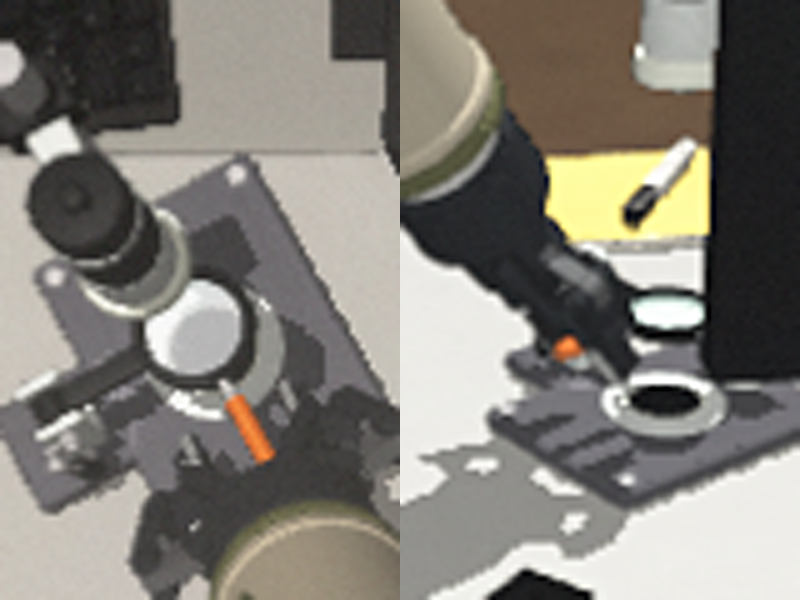

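The picture shows the open jaws straddling the orange lever (crop (245,425)), with the finger tips at (187,450) and (285,395). The lever is centred, so I'll close.

Call:
{"op": "carry_out", "data": {"commands": [[[0,0,0,0,0,0],[0,0,0,0,0,0],[0,0,0,0,0,0],[0,0,0,0,0,0],[0,0,0,0,0,0],[0,0,0,0,0,0]]], "hand": 1, "force": 20}}

```text
clock: 4.22
position: [0.5137, 0.1927, 0.0647]
ee_rot: [0.918, 0.248, 0.3, -0.08]
ft_force: [-6.1, -2.2, 9.1]
grip_width: 0.106
grasp_force: 22.3
```

Run:
```python
from h import *
o=get_obs(); print(o["position"],o["ft_force"],Rs.T@o["ft_force"],o["grip_width"],o["grasp_force"])
a0=0
for a in (.15,.3,.45,.6,.75,.9,1.05,1.2,1.35,1.45):
    print(a,RL.inv().apply(lev(a)-lev(a0))/.04); a0=a
```

```text
[0.514 0.193 0.065] [-6.063 -2.202  9.063] [-6.347  1.153  9.063] 0.10591535456545371 22.333541214466095
0.15 [ 0.165 -0.021 -0.227]
0.3 [ 0.161 -0.063 -0.222]
0.45 [ 0.154 -0.103 -0.212]
0.6 [ 0.143 -0.141 -0.197]
0.75 [ 0.129 -0.176 -0.177]
0.9 [ 0.112 -0.206 -0.154]
1.05 [ 0.093 -0.233 -0.128]
1.2 [ 0.071 -0.254 -0.098]
1.35 [ 0.048 -0.269 -0.066]
1.45 [ 0.019 -0.185 -0.026]
```

Call:
{"op": "carry_out", "data": {"commands": [[[0.165,-0.02,-0.225,0,0,0],[0.16,-0.06,-0.22,0,0,0],[0.155,-0.1,-0.21,0,0,0],[0.145,-0.14,-0.2,0,0,0],[0,0,0,0,0,0]]]}}

```text
clock: 4.63
position: [0.5076, 0.2028, 0.1079]
ee_rot: [0.918, 0.247, 0.3, -0.079]
ft_force: [1.9, -4.7, -0.4]
grip_width: 0.107
grasp_force: 20.0
```

Call:
{"op": "carry_out", "data": {"commands": [[[0.13,-0.175,-0.175,0,0,0],[0.11,-0.205,-0.155,0,0,0],[0.095,-0.235,-0.13,0,0,0],[0.07,-0.255,-0.1,0,0,0],[0.05,-0.27,-0.065,0,0,0],[0.02,-0.185,-0.025,0,0,0],[0,0,0,0,0,0]]]}}

```text
clock: 5.22
position: [0.4807, 0.2503, 0.1403]
ee_rot: [0.918, 0.248, 0.3, -0.079]
ft_force: [-18.8, -12.9, 26.8]
grip_width: 0.105
grasp_force: 24.8
```

Call:
{"op": "carry_out", "data": {"commands": [[[0,0,0,0,0,0],[0,0,0,0,0,0],[0,0,-0.1,0,0,0],[0,0,-0.3,0,0,0],[0,0,-0.6,0,0,0],[0,0,-0.9,0,0,0],[0,0,-0.9,0,0,0],[0,0,0,0,0,0],[0,0,0,0,0,0]]], "hand": -0.2}}

```text
clock: 5.97
position: [0.4236, 0.2168, 0.2315]
ee_rot: [0.917, 0.248, 0.302, -0.079]
ft_force: [-0.3, 0.0, 0.3]
grip_width: 0.601
grasp_force: 0.0
```

Run:
```python
from h import *
o=get_obs(); print(o["clock"],o["position"],o["joint_pos"],o["ft_force"],o["grip_width"])
t=camera("top")[:,:,::-1]; s=camera("side")[:,:,::-1]
cv2.imwrite("pics/e.png",np.hstack([crop(t,160,130,260,250,4),crop(s,290,130,370,250,4)]))
for a in (1.5,2.4):print(a,proj("top",lev(a,-58)),proj("side",lev(a,-58)))
```

```text
5.9667 [0.424 0.217 0.231] [ 0.141 -0.448 -0.573  2.318 -0.486  0.609 -1.19 ] [-0.297  0.032  0.318] 0.6012903934547545
1.5 [[196.534 227.04 ]] [[310.06  162.647]]
2.4 [[174.859 242.17 ]] [[296.529 164.476]]
```

View pics/e.png

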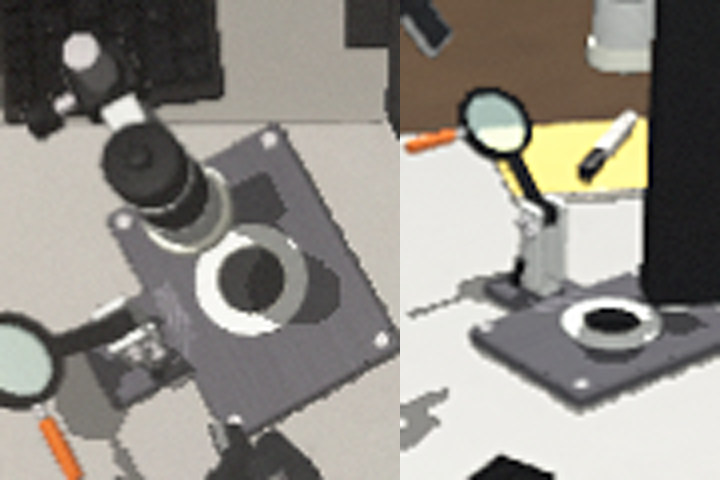

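The lens now stands at the outer stop: the lever is at top (175,242), which matches a = 2.4. The stage is free and the tool is clear. Next, the capacitor.

```bash
cat >> h.py <<'E'
az=np.radians(-30); RC=RT(36,az); CAP=np.array([.4326,-.3615,.0275])
E
python3 - <<'E'
from h import *
G=tcp(CAP,RC); pre=G-RC.apply([0,0,.09])
print(G,pre, proj("top",st(0,0,16)))
plan([(None,RT(0,yaw)),(np.array([.42,.05,.25]),None),(np.array([.42,-.22,.25]),None),(None,RT(0,az)),(np.r_[pre[:2],.25],RC),(pre,None),(G,None)])
E
```

```text
[ 0.437 -0.364  0.021] [ 0.391 -0.337  0.094] [[222.156 199.152]]
turn [ 0.015 -6.008 -0.004] rows 7 each [ 0.002 -0.858 -0.001]
shift [-2.168  3.563 -0.54 ] rows 5 each [-0.434  0.713 -0.108]
shift [-3.401  5.831  0.   ] rows 7 each [-0.486  0.833  0.   ]
turn [ 0.     0.    10.043] rows 11 each [0.    0.    0.913]
shift [0.837 2.906 0.   ] rows 4 each [0.209 0.727 0.   ]
turn [0. 6. 0.] rows 7 each [0.    0.857 0.   ]
shift [-2.295  0.     3.158] rows 4 each [-0.574  0.     0.79 ]
shift [-0.    0.    2.25] rows 3 each [-0.    0.    0.75]
```

Call:
{"op": "carry_out", "data": {"commands": [[[0,0,0,0,-0.86,0],[0,0,0,0,-0.86,0],[0,0,0,0,-0.86,0],[0,0,0,0,-0.86,0],[0,0,0,0,-0.86,0],[0,0,0,0,-0.86,0],[0,0,0,0,-0.86,0],[-0.434,0.713,-0.108,0,0,0],[-0.434,0.713,-0.108,0,0,0],[-0.434,0.713,-0.108,0,0,0],[-0.434,0.713,-0.108,0,0,0],[-0.434,0.713,-0.108,0,0,0],[-0.486,0.833,0,0,0,0],[-0.486,0.833,0,0,0,0],[-0.486,0.833,0,0,0,0],[-0.486,0.833,0,0,0,0],[-0.486,0.833,0,0,0,0],[-0.486,0.833,0,0,0,0],[-0.486,0.833,0,0,0,0],[0,0,0,0,0,0]]]}}

```text
clock: 7.73
position: [0.4179, -0.2273, 0.2482]
ee_rot: [0.967, 0.256, -0.002, -0.001]
ft_force: [-0.8, -0.3, -0.9]
grip_width: 0.596
grasp_force: 0.0
```

Call:
{"op": "carry_out", "data": {"commands": [[[0,0,0,0,0,0.913],[0,0,0,0,0,0.913],[0,0,0,0,0,0.913],[0,0,0,0,0,0.913],[0,0,0,0,0,0.913],[0,0,0,0,0,0.913],[0,0,0,0,0,0.913],[0,0,0,0,0,0.913],[0,0,0,0,0,0.913],[0,0,0,0,0,0.913],[0,0,0,0,0,0.913],[0.209,0.727,0,0,0,0],[0.209,0.727,0,0,0,0],[0.209,0.727,0,0,0,0],[0.209,0.727,0,0,0,0],[0,0,0,0,0,0]]]}}

```text
clock: 9.07
position: [0.3875, -0.3429, 0.2483]
ee_rot: [0.965, -0.263, -0.002, 0.0]
ft_force: [-0.9, -0.8, -0.7]
grip_width: 0.602
grasp_force: 0.0
```

Run:
```python
from h import *
o=get_obs(); print(o["clock"],o["position"],o["joint_pos"],o["ft_force"],o["grip_width"])
G=tcp(CAP,RC); pre=G-RC.apply([0,0,.09])
plan([(np.r_[pre[:2],.25],RC),(pre,None),(G,None)])
```

```text
9.0667 [ 0.388 -0.343  0.248] [ 0.854  0.107 -0.235  1.721  0.028  1.32  -1.489] [-0.908 -0.826 -0.716] 0.6019269057787788
shift [ 0.002 -0.161 -0.042] rows 1 each [ 0.002 -0.161 -0.042]
turn [ 0.041  6.035 -0.067] rows 7 each [ 0.006  0.862 -0.01 ]
shift [-2.295  0.     3.158] rows 4 each [-0.574  0.     0.79 ]
shift [-0.    0.    2.25] rows 3 each [-0.    0.    0.75]
```

Call:
{"op": "carry_out", "data": {"commands": [[[0,-0.161,-0.04,0.006,0.862,-0.01],[0,0,0,0.006,0.862,-0.01],[0,0,0,0.006,0.862,-0.01],[0,0,0,0.006,0.862,-0.01],[0,0,0,0.006,0.862,-0.01],[0,0,0,0.006,0.862,-0.01],[0,0,0,0.006,0.862,-0.01],[-0.574,0,0.79,0,0,0],[-0.574,0,0.79,0,0,0],[-0.574,0,0.79,0,0,0],[-0.574,0,0.79,0,0,0],[0,0,0,0,0,0],[0,0,0,0,0,0]]]}}

```text
clock: 10.15
position: [0.3933, -0.3303, 0.0935]
ee_rot: [0.92, -0.243, 0.298, 0.077]
ft_force: [0.5, -0.5, 1.9]
grip_width: 0.601
grasp_force: 0.0
```

Run:
```python
from h import *
o=get_obs(); print(o["clock"],o["position"],o["joint_pos"],o["ft_force"],o["grip_width"])
G=tcp(CAP,RC); plan([(None,RC),(G,None)])
t=camera("top")[:,:,::-1]; s=camera("side")[:,:,::-1]
cv2.imwrite("pics/f.png",np.hstack([crop(t,410,210,490,310,5),crop(s,290,300,370,400,5)]))
```

```text
10.15 [ 0.393 -0.33   0.094] [ 0.745 -0.059 -0.074  2.406 -0.506  0.2   -0.951] [ 0.538 -0.465  1.867] 0.6011355807734244
turn [-0.069  0.032  0.046] rows 1 each [-0.069  0.032  0.046]
shift [0.033 0.184 2.265] rows 3 each [0.011 0.061 0.755]
```

View pics/f.png

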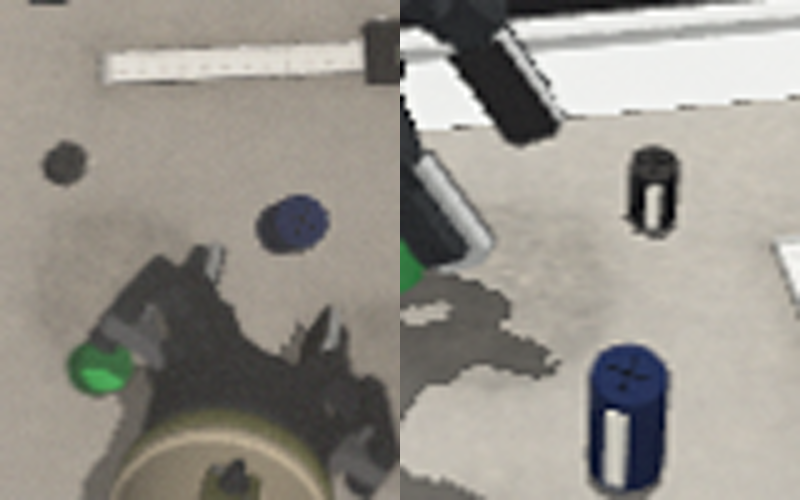

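The target is still there: the can is at top crop (300,225), ahead of the open jaws. j4 is at its limit here, so I'll turn the lean sideways (azimuth 15°), which is easier on the wrist, and come straight down from above.

```bash
sed -i 's/np.radians(-30)/np.radians(15)/' h.py
python3 - <<'E'
from h import *
G=tcp(CAP,RC); print(G)
plan([(G+[0,0,.09],RC),(G,None)])
E
```

```text
[ 0.437 -0.36   0.021]
shift [1.197 0.09  0.484] rows 2 each [0.598 0.045 0.242]
turn [ 4.374 -0.052 -6.   ] rows 6 each [ 0.729 -0.009 -1.   ]
shift [-1.323  0.     1.82 ] rows 3 each [-0.441  0.     0.607]
```

Call:
{"op": "carry_out", "data": {"commands": [[[0.598,0.045,0.242,0,0,0],[0.598,0.045,0.242,0,0,0],[0,0,0,0.547,-0.006,-0.75],[0,0,0,0.547,-0.006,-0.75],[0,0,0,0.547,-0.006,-0.75],[0,0,0,0.547,-0.006,-0.75],[0,0,0,0.547,-0.006,-0.75],[0,0,0,0.547,-0.006,-0.75],[0,0,0,0.547,-0.006,-0.75],[0,0,0,0.547,-0.006,-0.75],[0,0,0,0,0,0],[0,0,0,0,0,0]]]}}

```text
clock: 11.25
position: [0.4339, -0.3615, 0.1091]
ee_rot: [0.95, 0.064, 0.303, -0.022]
ft_force: [0.7, 0.5, -1.1]
grip_width: 0.604
grasp_force: 0.0
```

Run:
```python
from h import *
o=get_obs(); print(o["clock"],o["position"],o["joint_pos"],o["ft_force"],o["grip_width"])
G=tcp(CAP,RC); print(G)
plan([(G+[0,0,.03],RC),(G,None)])
```

```text
11.25 [ 0.434 -0.361  0.109] [ 0.985  0.192 -0.079  2.086 -0.841  0.717  0.086] [ 0.741  0.539 -1.076] 0.604168034210883
[ 0.437 -0.36   0.021]
shift [-0.772 -0.013  1.231] rows 2 each [-0.386 -0.007  0.616]
turn [ 0.673  0.099 -0.99 ] rows 1 each [ 0.673  0.099 -0.99 ]
shift [-0.441  0.     0.607] rows 1 each [-0.441  0.     0.607]
```

Call:
{"op": "carry_out", "data": {"commands": [[[0,0,0,0.337,0.05,-0.495],[0,0,0,0.337,0.05,-0.495],[0,0,0,0,0,0],[-0.386,-0.007,0.616,0,0,0],[-0.386,-0.007,0.616,0,0,0],[0,0,0,0,0,0],[0,0,0,0,0,0]]]}}

```text
clock: 11.83
position: [0.4369, -0.3568, 0.0487]
ee_rot: [0.943, 0.124, 0.305, -0.043]
ft_force: [-0.0, 0.1, 0.8]
grip_width: 0.601
grasp_force: 0.0
```

Run:
```python
from h import *
o=get_obs(); print(o["clock"],o["position"],o["joint_pos"],o["ft_force"],o["grip_width"])
G=tcp(CAP,RC); print(G)
plan([(None,RC),(G,None)])
t=camera("top")[:,:,::-1]; s=camera("side")[:,:,::-1]
cv2.imwrite("pics/g.png",np.hstack([crop(t,410,210,490,310,5),crop(s,290,320,370,420,5)]))
```

```text
11.8333 [ 0.437 -0.357  0.049] [ 1.024  0.341 -0.106  2.064 -0.914  0.711  0.325] [-0.022  0.134  0.85 ] 0.6008465695188147
[ 0.437 -0.36   0.021]
turn [-0.054  0.015 -0.016] rows 1 each [-0.054  0.015 -0.016]
shift [-0.421  0.087  0.549] rows 1 each [-0.421  0.087  0.549]
```

View pics/g.png

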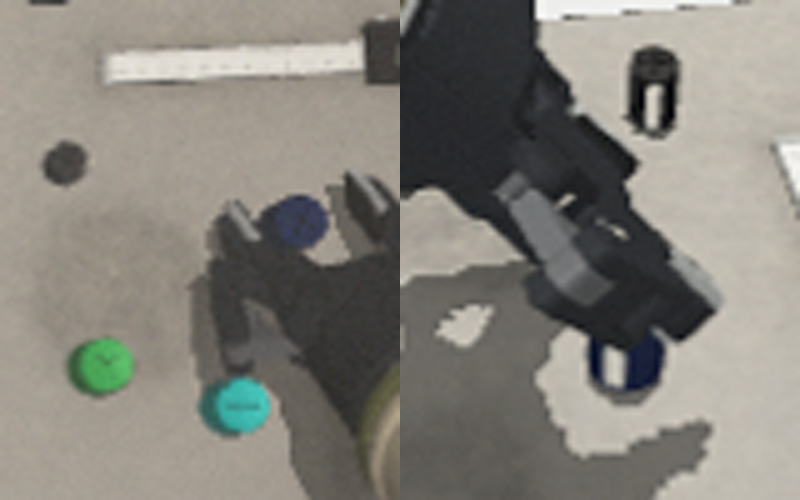

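The jaws straddle the can: the left pad is at crop (245,225), the right at (355,205) and the can at (302,221). I'll go down and grip.

Call:
{"op": "carry_out", "data": {"commands": [[[-0.14,0.03,0.18,0,0,0],[-0.14,0.03,0.18,0,0,0],[-0.14,0.03,0.18,0,0,0],[0,0,0,0,0,0],[0,0,0,0,0,0]]]}}

```text
clock: 12.35
position: [0.4368, -0.3614, 0.0207]
ee_rot: [0.943, 0.125, 0.306, -0.043]
ft_force: [-0.4, -0.4, -0.7]
grip_width: 0.599
grasp_force: 0.0
```

Call:
{"op": "carry_out", "data": {"commands": [[[0,0,0,0,0,0],[0,0,0,0,0,0],[0,0,0,0,0,0],[0,0,0,0,0,0],[0,0,0,0,0,0],[0,0,0,0,0,0]]], "hand": 1, "force": 30}}

```text
clock: 12.85
position: [0.4373, -0.3618, 0.0218]
ee_rot: [0.943, 0.126, 0.306, -0.042]
ft_force: [-0.6, -0.2, 3.0]
grip_width: 0.279
grasp_force: 29.6
```

Run:
```python
from h import *
o=get_obs(); print(o["clock"],o["position"],o["joint_pos"],o["ft_force"],o["grip_width"],o["grasp_force"])
R=Ro.from_quat(o["ee_rot"]); print(R.as_matrix(),RC.as_matrix())
# travel: up 0.1, yaw to RL, waypoints
U=o["position"]+[0,0,.16]
plan([(U,RL)])
```

```text
12.85 [ 0.437 -0.362  0.022] [ 1.04   0.4   -0.118  2.06  -0.954  0.675  0.396] [-0.584 -0.167  2.989] 0.27936989567206927 29.619266206864268
[[ 0.781  0.262  0.567]
 [ 0.211 -0.965  0.156]
 [ 0.588 -0.002 -0.809]] [[ 0.781  0.259  0.568]
 [ 0.209 -0.966  0.152]
 [ 0.588  0.    -0.809]]
shift [ 2.35  -0.009 -3.237] rows 5 each [ 0.47  -0.002 -0.647]
turn [ 1.456 -0.    -2.04 ] rows 3 each [ 0.485 -0.    -0.68 ]
```

Call:
{"op": "carry_out", "data": {"commands": [[[0.147,0,-0.2,0,0,0],[0.29,0,-0.4,0,0,0],[0.47,0,-0.647,0,0,0],[0.47,0,-0.647,0,0,0],[0.47,0,-0.647,0,0,0],[0.47,0,-0.647,0,0,0],[0.47,0,-0.647,0,0,0],[0,0,0,0,-0.86,0],[0,0,0,0,-0.86,0],[0,0,0,0,-0.86,0],[0,0,0,0,-0.86,0],[0,0,0,0,-0.86,0],[0,0,0,0,-0.86,0],[0,0,0,0,-0.86,0],[0,0,0,0,0,0]]]}}

```text
clock: 14.1
position: [0.4401, -0.3597, 0.2116]
ee_rot: [0.991, 0.135, -0.003, -0.001]
ft_force: [1.0, 0.9, -0.4]
grip_width: 0.285
grasp_force: 29.5
```

Run:
```python
from h import *
o=get_obs(); print(o["clock"],o["position"],o["joint_pos"],o["ft_force"],o["grip_width"],o["grasp_force"])
plan([(np.array([.41,-.2,.25]),None),(np.array([.42,.08,.25]),None),(np.array([.465,.16,.24]),RL)])
```

```text
14.1 [ 0.44  -0.36   0.212] [ 0.69   0.234 -0.102  1.65   0.028  1.265 -0.718] [ 1.02   0.913 -0.394] 0.28462745749248075 29.49963593215216
shift [ 0.336 -4.051 -0.953] rows 5 each [ 0.067 -0.81  -0.191]
shift [ 2.111 -6.679  0.002] rows 8 each [ 0.264 -0.835  0.   ]
shift [ 1.62  -1.626  0.243] rows 3 each [ 0.54  -0.542  0.081]
turn [ 0.745  6.023 -2.388] rows 7 each [ 0.106  0.86  -0.341]
```

Call:
{"op": "carry_out", "data": {"commands": [[[0.067,-0.81,-0.191,0,0,0],[0.067,-0.81,-0.191,0,0,0],[0.067,-0.81,-0.191,0,0,0],[0.067,-0.81,-0.191,0,0,0],[0.067,-0.81,-0.191,0,0,0],[0.264,-0.835,0,0,0,0],[0.264,-0.835,0,0,0,0],[0.264,-0.835,0,0,0,0],[0.264,-0.835,0,0,0,0],[0.264,-0.835,0,0,0,0],[0.264,-0.835,0,0,0,0],[0.264,-0.835,0,0,0,0],[0.264,-0.835,0,0,0,0],[0.54,-0.542,0.08,0,0,0],[0.54,-0.542,0.08,0,0,0],[0.54,-0.542,0.08,0,0,0],[0,0,0,0,0,0]]]}}

```text
clock: 15.52
position: [0.4652, 0.1617, 0.2399]
ee_rot: [0.991, 0.134, -0.001, -0.003]
ft_force: [-1.0, -0.4, 0.1]
grip_width: 0.277
grasp_force: 29.6
```

Call:
{"op": "carry_out", "data": {"commands": [[[0,0,0,0.106,0.86,-0.341],[0,0,0,0.106,0.86,-0.341],[0,0,0,0.106,0.86,-0.341],[0,0,0,0.106,0.86,-0.341],[0,0,0,0.106,0.86,-0.341],[0,0,0,0.106,0.86,-0.341],[0,0,0,0.106,0.86,-0.341],[0,0,0,0,0,0],[0,0,0,0,0,0]]]}}

```text
clock: 16.27
position: [0.4639, 0.1564, 0.2404]
ee_rot: [0.919, 0.244, 0.3, -0.08]
ft_force: [-0.1, 0.4, 0.1]
grip_width: 0.282
grasp_force: 29.6
```

Run:
```python
from h import *
o=get_obs(); print(o["clock"],o["position"],o["joint_pos"],o["ft_force"],o["grip_width"],o["grasp_force"])
print(Rs.T@(o["position"]-S0))
T=lambda x,z: st(x,0,z)
plan([(None,RL),(T(-60,110),None),(T(4.5,62),None),(T(4.5,38.3),None)])
```

```text
16.2667 [0.464 0.156 0.24 ] [ 0.16  -0.371 -0.41   2.273 -0.498  0.642 -1.005] [-0.119  0.379  0.074] 0.2822074183178612 29.637330809491687
[-0.116 -0.008  0.24 ]
turn [ 0.048 -0.022 -0.061] rows 1 each [ 0.048 -0.022 -0.061]
shift [-0.777 -0.191  3.466] rows 4 each [-0.194 -0.048  0.867]
shift [ 0.599 -0.     1.919] rows 3 each [ 0.2  -0.    0.64]
shift [-0.348  0.     0.479] rows 1 each [-0.348  0.     0.479]
```

Call:
{"op": "carry_out", "data": {"commands": [[[-0.194,-0.048,0.867,0.048,-0.022,-0.061],[-0.194,-0.048,0.867,0,0,0],[-0.194,-0.048,0.867,0,0,0],[-0.194,-0.048,0.867,0,0,0],[0.15,0,0.48,0,0,0],[0.15,0,0.48,0,0,0],[0.15,0,0.48,0,0,0],[0.15,0,0.48,0,0,0],[0,0,0,0,0,0],[0,0,0,0,0,0]]]}}

```text
clock: 17.1
position: [0.5662, 0.2267, 0.0618]
ee_rot: [0.918, 0.249, 0.298, -0.082]
ft_force: [0.1, 0.5, -0.6]
grip_width: 0.277
grasp_force: 29.6
```

Run:
```python
from h import *
o=get_obs(); print(o["clock"],o["position"],o["joint_pos"],o["ft_force"],o["grip_width"],o["grasp_force"])
print(Rs.T@(o["position"]-S0))
plan([(None,RL),(st(4.5,0,38.3),None)])
t=camera("top")[:,:,::-1]; s=camera("side")[:,:,::-1]
cv2.imwrite("pics/i.png",np.hstack([crop(t,180,130,260,250,5),crop(s,290,130,370,250,5)]))
```

```text
17.1 [0.566 0.227 0.062] [-0.084  0.226 -0.354  2.196  0.018  0.109 -1.462] [ 0.139  0.511 -0.566] 0.27728386205498956 29.631591227953322
[0.007 0.002 0.062]
turn [-0.032  0.004  0.015] rows 1 each [-0.032  0.004  0.015]
shift [-0.404  0.039  0.434] rows 1 each [-0.404  0.039  0.434]
```

View pics/i.png

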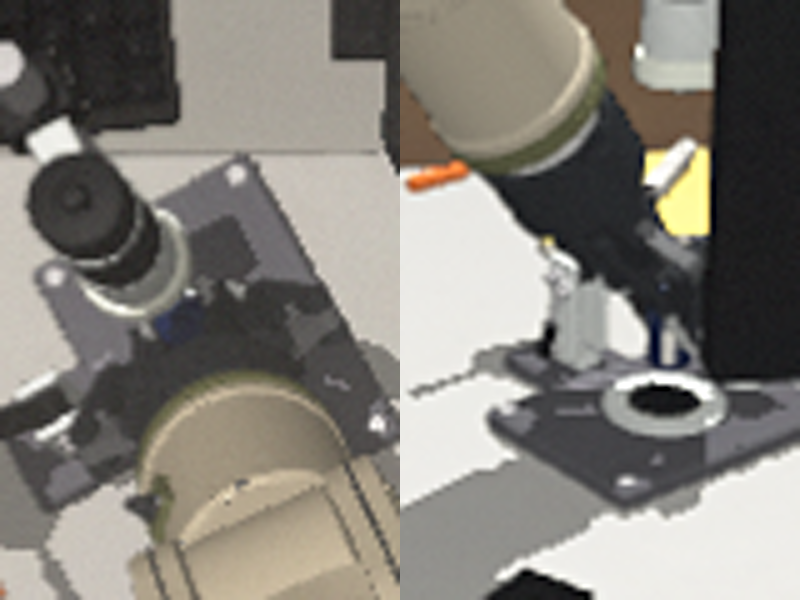

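The can hangs upright over the stage (side crop (668,340)), clear of the camera ring. I'll lower it gently.

Call:
{"op": "carry_out", "data": {"commands": [[[-0.135,0.013,0.145,0,0,0],[-0.135,0.013,0.145,0,0,0],[-0.12,0.013,0.125,0,0,0],[0,0,0,0,0,0],[0,0,0,0,0,0]]]}}

```text
clock: 17.62
position: [0.5642, 0.2219, 0.0415]
ee_rot: [0.918, 0.25, 0.296, -0.081]
ft_force: [-0.2, 1.0, -0.9]
grip_width: 0.275
grasp_force: 29.6
```

Run:
```python
from h import *
o=get_obs(); print(o["clock"],o["position"],o["joint_pos"],o["ft_force"],o["grip_width"],o["grasp_force"])
print(1e3*Rs.T@(o["position"]-S0))
plan([(None,RL),(st(4.5,0,38),None)])
```

```text
17.6167 [0.564 0.222 0.041] [-0.064  0.266 -0.369  2.209  0.181  0.065 -1.607] [-0.213  1.049 -0.919] 0.2754756155133248 29.638619197066873
[ 3.221 -1.632 41.453]
turn [-0.023  0.035  0.02 ] rows 1 each [-0.023  0.035  0.02 ]
shift [-0.025 -0.041  0.089] rows 1 each [-0.025 -0.041  0.089]
```

Call:
{"op": "carry_out", "data": {"commands": [[[-0.025,-0.02,0.04,0,0.03,0],[-0.02,-0.02,0.04,0,0,0],[0,0,0,0,0,0],[0,0,0,0,0,0]]]}}

```text
clock: 17.95
position: [0.5645, 0.2232, 0.0398]
ee_rot: [0.918, 0.25, 0.297, -0.081]
ft_force: [-2.5, -1.7, 4.1]
grip_width: 0.281
grasp_force: 30.2
```

Run:
```python
from h import *
o=get_obs(); print(o["clock"],o["joint_pos"],o["ft_force"])
print(1e3*Rs.T@(o["position"]-S0))
plan([(None,RL),(st(4.5,0,38),None)])
```

```text
17.95 [-0.016  0.277 -0.423  2.207  0.456  0.065 -1.874] [-2.501 -1.691  4.128]
[ 4.104 -0.619 39.766]
turn [-0.018  0.017  0.024] rows 1 each [-0.018  0.017  0.024]
shift [-0.018 -0.015  0.042] rows 1 each [-0.018 -0.015  0.042]
```

Contact: 4 N upward at the expected height. I'll release and withdraw along the tool axis.

Call:
{"op": "carry_out", "data": {"commands": [[[0,0,0,0,0,0],[0,0,0,0,0,0],[0,0,0,0,0,0],[0,0,0,0,0,0],[0,0,-0.2,0,0,0],[0,0,-0.4,0,0,0],[0,0,-0.6,0,0,0],[0,0,-0.8,0,0,0],[0,0,-0.8,0,0,0],[0,0,0,0,0,0]]], "hand": 0.05}}

```text
clock: 18.78
position: [0.5337, 0.2003, 0.0957]
ee_rot: [0.919, 0.245, 0.299, -0.082]
ft_force: [1.2, -1.2, 0.9]
grip_width: 0.473
grasp_force: 0.0
```

Run:
```python
from h import *
o=get_obs(); print(o["clock"],o["joint_pos"],o["ft_force"],o["grip_width"])
print(1e3*Rs.T@(o["position"]-S0))
t=camera("top")[:,:,::-1]; s=camera("side")[:,:,::-1]
cv2.imwrite("pics/j.png",np.hstack([crop(t,160,130,260,250,4),crop(s,290,130,370,250,5)[:480]]))
print(proj("top",[st(0,0,16),st(0,0,56)]),proj("side",[st(0,0,16),st(0,0,56)]))
```

```text
18.7833 [ 0.565  0.149 -0.973  2.247  0.147  0.187 -1.55 ] [ 1.157 -1.164  0.878] 0.47343236900130725
[-33.972  -4.942  95.692]
[[222.156 199.152]
 [219.167 195.946]] [[342.198 209.08 ]
 [342.804 195.876]]
```

View pics/j.png

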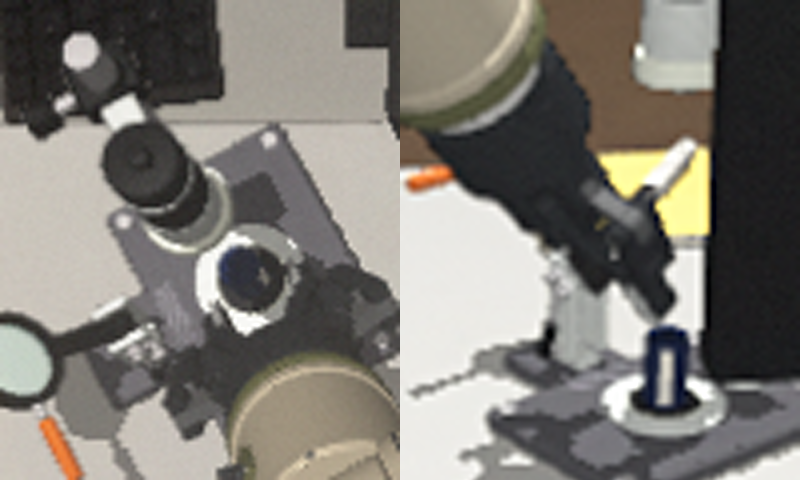

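The can stands upright on the stage within the white ring: base at side crop (665,403), ring centre about (667,402). The lens is still out. Next I'll flip it back by the lever.

Run:
```python
from h import *
G=tcp(lev(2.4)); pre=G-RL.apply([0,0,.06]); print(G,pre)
plan([(None,RL),(st(-100,0,175),None),(pre,None),(G,None)])
```

```text
[0.447 0.306 0.112] [0.417 0.289 0.161]
turn [-0.008 -0.019 -0.062] rows 1 each [-0.008 -0.019 -0.062]
shift [-0.16  -0.096 -2.608] rows 3 each [-0.053 -0.032 -0.869]
shift [-0.019 -3.258  0.427] rows 4 each [-0.005 -0.814  0.107]
shift [0.  0.  1.5] rows 2 each [0.   0.   0.75]
```

Call:
{"op": "carry_out", "data": {"commands": [[[-0.04,-0.024,-0.652,0,-0.02,-0.06],[-0.04,-0.024,-0.652,0,0,0],[-0.04,-0.024,-0.652,0,0,0],[-0.04,-0.024,-0.652,0,0,0],[0,0,0,0,0,0],[0,-0.65,0.085,0,0,0],[0,-0.65,0.085,0,0,0],[0,-0.65,0.085,0,0,0],[0,-0.65,0.085,0,0,0],[0,-0.65,0.085,0,0,0],[0,0,0,0,0,0],[0,0,0,0,0,0]]], "hand": -0.2}}

```text
clock: 19.88
position: [0.4689, 0.267, 0.1152]
ee_rot: [0.923, 0.242, 0.289, -0.073]
ft_force: [12.1, -7.6, -2.7]
grip_width: 0.601
grasp_force: 6.5
```

Run:
```python
from h import *
o=get_obs(); print(o["clock"],o["joint_pos"],o["ft_force"],o["grip_width"])
print(1e3*Rs.T@(o["position"]-S0))
plan([(None,RL),(tcp(lev(2.4)),None)])
```

```text
19.8833 [ 0.851 -0.015 -1.447  2.282  0.157  0.261 -1.799] [12.073 -7.64  -2.656] 0.6014996545736506
[-56.373  85.424 115.205]
turn [ 0.134  0.213 -0.112] rows 1 each [ 0.134  0.213 -0.112]
shift [-0.023 -1.122  0.077] rows 2 each [-0.011 -0.561  0.038]
```

Call:
{"op": "carry_out", "data": {"commands": [[[0,0.3,0,0,0,0],[0,0.3,0,0,0,0],[0.15,0.3,-0.2,0,0,0],[0.22,0,-0.3,0,0,0],[0.22,0,-0.3,0,0,0],[0.22,0,-0.3,0,0,0],[0,0,0,0,0,0]]]}}

```text
clock: 20.47
position: [0.4855, 0.2411, 0.1687]
ee_rot: [0.923, 0.243, 0.289, -0.072]
ft_force: [0.2, 0.0, 0.6]
grip_width: 0.601
grasp_force: 0.0
```

Run:
```python
from h import *
o=get_obs(); print(o["clock"],o["joint_pos"],o["ft_force"],o["grip_width"])
print(1e3*Rs.T@(o["position"]-S0))
plan([(None,RL)])
```

```text
20.4667 [ 0.652 -0.195 -1.104  2.229 -0.438  0.422 -1.207] [0.198 0.047 0.641] 0.6006965869145615
[-55.074  54.611 168.697]
turn [ 0.147  0.225 -0.08 ] rows 1 each [ 0.147  0.225 -0.08 ]
```

Run:
```python
from h import *
R2=RT(22,yaw); G=tcp(lev(2.4),R2)
plan([(st(-70,80,215),R2),(G+[0,0,.06],None),(G,None)])
```

```text
shift [ 0.346 -0.62  -1.174] rows 2 each [ 0.173 -0.31  -0.587]
turn [ 0.137 -2.108 -0.098] rows 3 each [ 0.046 -0.703 -0.033]
shift [-0.109 -1.258  1.136] rows 2 each [-0.054 -0.629  0.568]
shift [-0.562  0.     1.391] rows 2 each [-0.281  0.     0.695]
```

Call:
{"op": "carry_out", "data": {"commands": [[[0.115,-0.21,-0.39,0,0,0],[0.115,-0.21,-0.39,0,0,0],[0.115,-0.21,-0.39,0,0,0],[0,0,0,0.046,-0.703,-0.033],[0,0,0,0.046,-0.703,-0.033],[0,0,0,0.046,-0.703,-0.033],[0,0,0,0,0,0],[0,0,0,0,0,0]]]}}

```text
clock: 21.13
position: [0.4593, 0.2545, 0.2118]
ee_rot: [0.948, 0.255, 0.183, -0.051]
ft_force: [-0.3, -0.7, -0.2]
grip_width: 0.599
grasp_force: 0.0
```

Run:
```python
from h import *
o=get_obs(); print(o["clock"],o["joint_pos"],o["ft_force"],o["grip_width"])
print(1e3*Rs.T@(o["position"]-S0))
R2=RT(22,yaw); G=tcp(lev(2.4),R2)
plan([(None,R2),(G+[0,0,.06],None),(G,None)])
```

```text
21.1333 [ 0.776 -0.211 -1.228  2.03  -0.3    0.817 -1.363] [-0.306 -0.712 -0.237] 0.5992506539248375
[-70.95   79.395 211.79 ]
turn [-0.021  0.024 -0.03 ] rows 1 each [-0.021  0.024 -0.03 ]
shift [-0.056 -1.273  1.07 ] rows 2 each [-0.028 -0.636  0.535]
shift [-0.562  0.     1.391] rows 2 each [-0.281  0.     0.695]
```

Call:
{"op": "carry_out", "data": {"commands": [[[-0.014,-0.318,0.267,0,0,0],[-0.014,-0.318,0.267,0,0,0],[-0.014,-0.318,0.267,0,0,0],[-0.014,-0.318,0.267,0,0,0],[0,0,0,0,0,0],[0,0,0,0,0,0]]]}}

```text
clock: 21.63
position: [0.4435, 0.302, 0.1728]
ee_rot: [0.948, 0.256, 0.18, -0.051]
ft_force: [-0.2, -0.2, -0.5]
grip_width: 0.599
grasp_force: 0.0
```

Run:
```python
from h import *
o=get_obs(); print(o["clock"],o["joint_pos"],o["ft_force"],o["grip_width"])
print(1e3*Rs.T@(o["position"]-S0))
R2=RT(22,yaw); G=tcp(lev(2.4),R2)
plan([(None,R2),(G,None)])
t=camera("top"); m=((t[:,:,0]>180)&(t[:,:,1]<130)&(t[:,:,2]<80)); m[:,300:]=0
ys,xs=np.nonzero(m); print(xs.mean(),ys.mean(),len(xs), proj("top",lev(2.4,-58)))
```

```text
21.6333 [ 0.773  0.006 -1.454  2.047  0.085  0.723 -1.775] [-0.173 -0.21  -0.495] 0.5985672967835388
[-60.635 128.411 172.831]
turn [-0.052  0.08  -0.008] rows 1 each [-0.052  0.08  -0.008]
shift [-0.493 -0.047  1.462] rows 2 each [-0.246 -0.024  0.731]
nan nan 0 [[174.859 242.17 ]]<stdin>:7: RuntimeWarning: Mean of empty slice.
  ret = ret.dtype.type(ret / rcount)
```

Call:
{"op": "carry_out", "data": {"commands": [[[-0.1,-0.02,0.28,0,0.04,0],[-0.1,-0.01,0.28,0,0.04,0],[0,0,0,0,0,0],[0,0,0,0,0,0]]]}}

```text
clock: 22.02
position: [0.4448, 0.3026, 0.1506]
ee_rot: [0.948, 0.255, 0.184, -0.051]
ft_force: [1.1, 1.0, 0.2]
grip_width: 0.597
grasp_force: 0.0
```

Run:
```python
from h import *
o=get_obs(); print(o["clock"],o["joint_pos"],o["ft_force"],o["grip_width"])
print(1e3*Rs.T@(o["position"]-S0))
R2=RT(22,yaw); G=tcp(lev(2.4),R2)
plan([(None,R2),(G,None)])
for n,a in(("top",(2.4,-58)),("side",(2.4,-58))):
    h=cv2.cvtColor(camera(n),cv2.COLOR_RGB2HSV); m=(h[:,:,0]>5)&(h[:,:,0]<16)&(h[:,:,1]>190)&(h[:,:,2]>120)
    k,l,s,c=cv2.connectedComponentsWithStats(m.astype(np.uint8)); print(n,[(s[i,4],c[i]) for i in range(1,k) if s[i,4]>6],proj(n,lev(*a)))
```

```text
22.0167 [ 0.674  0.107 -1.41   2.077  0.279  0.684 -1.944] [1.105 1.03  0.188] 0.5972637223710947
[-59.203 128.237 150.597]
turn [-0.009 -0.009 -0.017] rows 1 each [-0.009 -0.009 -0.017]
shift [-0.318 -0.052  0.933] rows 2 each [-0.159 -0.026  0.466]
top [] [[174.859 242.17 ]]
side [(np.int32(10), array([295.3, 165.7]))] [[296.529 164.476]]
```

Call:
{"op": "carry_out", "data": {"commands": [[[-0.08,-0.015,0.233,0,0,0],[-0.08,-0.015,0.233,0,0,0],[-0.08,-0.015,0.233,0,0,0],[-0.08,-0.015,0.233,0,0,0],[0,0,0,0,0,0],[0,0,0,0,0,0]]]}}

```text
clock: 22.62
position: [0.4462, 0.3061, 0.1121]
ee_rot: [0.948, 0.255, 0.185, -0.051]
ft_force: [0.4, 1.0, -0.2]
grip_width: 0.599
grasp_force: 0.0
```

Run:
```python
from h import *
o=get_obs(); print(o["clock"],o["joint_pos"],o["ft_force"],o["grip_width"])
print(1e3*Rs.T@(o["position"]-S0))
R2=RT(22,yaw); G=tcp(lev(2.4),R2)
plan([(None,R2),(G,None)])
```

```text
22.6167 [ 0.483  0.21  -1.266  2.11   0.481  0.634 -2.126] [ 0.433  0.995 -0.232] 0.59912211999544
[-56.274 130.617 112.101]
turn [-0.008 -0.021 -0.023] rows 1 each [-0.008 -0.021 -0.023]
shift [-0.025  0.008  0.013] rows 1 each [-0.025  0.008  0.013]
```

Call:
{"op": "carry_out", "data": {"commands": [[[0,0,0,0,0,0],[0,0,0,0,0,0],[0,0,0,0,0,0],[0,0,0,0,0,0],[0,0,0,0,0,0],[0,0,0,0,0,0],[0,0,0,0,0,0]]], "hand": 1, "force": 20}}

```text
clock: 23.2
position: [0.447, 0.3051, 0.112]
ee_rot: [0.948, 0.254, 0.185, -0.05]
ft_force: [-1.1, -6.4, 7.8]
grip_width: 0.101
grasp_force: 21.3
```

Run:
```python
from h import *
o=get_obs(); print(o["clock"],Rs.T@o["ft_force"],o["grip_width"],o["grasp_force"],1e3*Rs.T@(o["position"]-S0))
R2=RT(22,yaw)
a0=2.4
for a in (2.3,2.2,2.1,2.0,1.9,1.8,1.7,1.6,1.5,1.4,1.3,1.2,1.1,1.0,.95):
    print(a,R2.inv().apply(lev(a)-lev(a0))/.04); a0=a
```

```text
23.2 [-4.13  -4.975  7.797] 0.10105715708742877 21.29099875688553 [-56.041 129.357 111.96 ]
2.3 [ 0.049  0.133 -0.122]
2.2 [ 0.044  0.146 -0.109]
2.1 [ 0.038  0.157 -0.095]
2.0 [ 0.032  0.166 -0.08 ]
1.9 [ 0.026  0.174 -0.064]
1.8 [ 0.019  0.18  -0.048]
1.7 [ 0.013  0.184 -0.031]
1.6 [ 0.006  0.187 -0.014]
1.5 [-0.001  0.187  0.004]
1.4 [-0.008  0.186  0.021]
1.3 [-0.015  0.183  0.038]
1.2 [-0.022  0.178  0.055]
1.1 [-0.029  0.171  0.071]
1.0 [-0.035  0.163  0.086]
0.95 [-0.02   0.078  0.049]
```

Lever gripped (9 mm opening). Following the arc back to about 1.6 first.

Call:
{"op": "carry_out", "data": {"commands": [[[0.05,0.13,-0.12,0,0,0],[0.045,0.145,-0.11,0,0,0],[0.04,0.155,-0.095,0,0,0],[0.03,0.165,-0.08,0,0,0],[0.025,0.175,-0.065,0,0,0],[0.02,0.18,-0.05,0,0,0],[0.013,0.185,-0.03,0,0,0],[0.006,0.187,-0.014,0,0,0],[0,0,0,0,0,0]]]}}

```text
clock: 23.95
position: [0.4734, 0.2601, 0.1365]
ee_rot: [0.948, 0.255, 0.185, -0.051]
ft_force: [-6.7, 0.5, 10.0]
grip_width: 0.106
grasp_force: 21.7
```

Run:
```python
from h import *
o=get_obs(); print(o["clock"],o["joint_pos"],Rs.T@o["ft_force"],o["grip_width"],o["grasp_force"],1e3*Rs.T@(o["position"]-S0))
R2=RT(22,yaw); plan([(None,R2)]+[(tcp(lev(a),R2),None) for a in (1.6,1.3,.95)])
```

```text
23.95 [ 0.736  0.163 -1.374  2.089  0.313  0.652 -1.864] [-5.565  3.795  9.954] 0.10622934260268153 21.671177744865417 [-55.906  77.128 136.475]
turn [-0.008 -0.03  -0.033] rows 1 each [-0.008 -0.03  -0.033]
shift [-0.034 -0.002  0.011] rows 1 each [-0.034 -0.002  0.011]
shift [-0.025  0.556  0.063] rows 1 each [-0.025  0.556  0.063]
shift [-0.105  0.589  0.261] rows 1 each [-0.105  0.589  0.261]
```

Call:
{"op": "carry_out", "data": {"commands": [[[0,0.187,0.004,0,0,0],[-0.01,0.186,0.02,0,0,0],[-0.015,0.183,0.04,0,0,0],[-0.022,0.178,0.055,0,0,0],[-0.03,0.17,0.07,0,0,0],[-0.035,0.163,0.085,0,0,0],[-0.02,0.08,0.05,0,0,0],[0,0,0,0,0,0]]]}}

```text
clock: 24.62
position: [0.4965, 0.2196, 0.1212]
ee_rot: [0.948, 0.254, 0.185, -0.051]
ft_force: [3.1, 0.3, 2.3]
grip_width: 0.109
grasp_force: 21.6
```

Run:
```python
from h import *
o=get_obs(); print(o["clock"],o["joint_pos"],Rs.T@o["ft_force"],o["grip_width"],o["grasp_force"],1e3*Rs.T@(o["position"]-S0))
R2=RT(22,yaw); plan([(None,R2),(tcp(lev(.95),R2),None)])
```

```text
24.6167 [ 0.777  0.221 -1.326  2.096  0.351  0.626 -1.795] [ 2.859 -1.312  2.311] 0.10884096329180466 21.555640697479248 [-56.338  30.542 121.211]
turn [-0.008 -0.024 -0.038] rows 1 each [-0.008 -0.024 -0.038]
shift [-0.012 -0.021 -0.015] rows 1 each [-0.012 -0.021 -0.015]
```

Call:
{"op": "carry_out", "data": {"commands": [[[0,0,0,0,0,0],[0,0,0,0,0,0],[0,0,-0.15,0,0,0],[0,0,-0.3,0,0,0],[0,0,-0.4,0,0,0],[0,0,-0.4,0,0,0],[0,0,-0.3,0,0,0],[0,0,0,0,0,0],[0,0,0,0,0,0]]], "hand": 0.1}}

```text
clock: 25.37
position: [0.4772, 0.2076, 0.1709]
ee_rot: [0.949, 0.254, 0.183, -0.047]
ft_force: [-1.1, -0.2, -0.3]
grip_width: 0.45
grasp_force: 0.0
```

Run:
```python
from h import *
o=get_obs(); print(o["clock"],o["joint_pos"],Rs.T@o["ft_force"],o["grip_width"],1e3*Rs.T@(o["position"]-S0))
for n in("top","side"):
    h=cv2.cvtColor(camera(n),cv2.COLOR_RGB2HSV); m=(h[:,:,0]>5)&(h[:,:,0]<16)&(h[:,:,1]>190)&(h[:,:,2]>120)
    k,l,s,c=cv2.connectedComponentsWithStats(m.astype(np.uint8)); print(n,[(s[i,4],c[i]) for i in range(1,k) if s[i,4]>6],*[proj(n,lev(a,-58)) for a in (0,.95)])
R2=RT(22,yaw); plan([(None,R2),(st(-140,20,230),None)])
```

```text
25.3667 [ 0.97  -0.14  -1.347  2.087 -0.272  0.723 -1.276] [-1.105  0.361 -0.318] 0.4498558320400307 [-79.079  29.901 170.931]
top [(np.int32(7), array([227.571, 211.286]))] [[230.249 216.574]] [[213.233 219.268]]
side [] [[326.345 197.567]] [[319.127 172.043]]
turn [ 0.007  0.05  -0.034] rows 1 each [ 0.007  0.05  -0.034]
shift [-0.849  0.268 -1.955] rows 3 each [-0.283  0.089 -0.652]
```

Call:
{"op": "carry_out", "data": {"commands": [[[-0.1,0.05,-0.5,0,0,0],[-0.15,0.05,-0.5,0,0,0],[-0.2,0.05,-0.5,0,0,0],[-0.2,0.1,-0.5,0,0,0],[0,0,0,-0.0,-0.9,0],[0,0,0,0,-0.9,0],[0,0,0,0,-0.9,0],[0,0.3,0,0,-0.9,0],[-0.3,0.5,0,0,0,0],[-0.3,0.5,0,0,0,0],[-0.3,0.5,0,0,0,0],[0,0,0,0,0,0],[0,0,0,0,0,0]]]}}

```text
clock: 26.55
position: [0.4326, 0.0979, 0.2303]
ee_rot: [0.965, 0.26, 0.024, -0.012]
ft_force: [0.9, 0.5, 0.3]
grip_width: 0.444
grasp_force: 0.0
```

Run:
```python
from h import *
o=get_obs(); print(o["clock"],o["position"],o["joint_pos"],o["ft_force"],o["joint_velocities"])
T0=cv2.imread("pics/top0.png"); S_=cv2.imread("pics/side0.png")
for n,i0 in(("top",T0),("side",S_)):
    im=camera(n); h=cv2.cvtColor(im,cv2.COLOR_RGB2HSV); m=(h[:,:,0]>5)&(h[:,:,0]<16)&(h[:,:,1]>190)&(h[:,:,2]>120)
    k,l,s,c=cv2.connectedComponentsWithStats(m.astype(np.uint8)); print(n,[(s[i,4],c[i]) for i in range(1,k) if s[i,4]>6],*[proj(n,lev(a,-58)) for a in (0,.05,.2)])
    cv2.imwrite(f"pics/{n}_end.png",im[:,:,::-1])
    d=np.abs(im[:,:,::-1].astype(int)-i0).max(2)
    for nm,X in(("small",[.46,-.256,.015]),("sink",[.4563,.02,.015]),("stage",st(0,0,56))):
        u,v=proj(n,X)[0].astype(int); print(nm,(u,v),"diff",d[v-9:v+10,u-9:u+10].mean().round(1))
    h0=cv2.cvtColor(i0,cv2.COLOR_BGR2HSV)
    u,v=proj(n,st(0,0,45))[0].astype(int)
    mb=lambda H:((H[:,:,0]>105)&(H[:,:,0]<130)&(H[:,:,1]>90))[v-12:v+13,u-12:u+13]
    ys,xs=np.nonzero(mb(h)); print("blue px",mb(h0).sum(),len(xs),xs.mean()+u-12 if len(xs) else 0,ys.mean()+v-12 if len(xs) else 0,"can mid expected",proj(n,st(0,0,36)))
```

```text
26.55 [0.433 0.098 0.23 ] [ 1.028 -0.126 -1.223  1.915 -0.154  1.228 -1.191] [0.927 0.526 0.261] [-0.018 -0.02  -0.044 -0.012 -0.013  0.    -0.01 ]
top [] [[230.249 216.574]] [[229.95  216.336]] [[228.617 215.866]]
small (np.int64(423), np.int64(242)) diff 2.6
sink (np.int64(306), np.int64(243)) diff 15.1
stage (np.int64(219), np.int64(195)) diff 40.1
blue px 0 0 0 0 can mid expected [[220.683 197.572]]
side [] [[326.345 197.567]] [[326.354 196.255]] [[326.104 192.18 ]]
small (np.int64(338), np.int64(335)) diff 1.7
sink (np.int64(314), np.int64(251)) diff 10.2
stage (np.int64(342), np.int64(195)) diff 17.0
blue px 0 52 342.9230769230769 205.15384615384616 can mid expected [[342.499 202.535]]
```

Call:
{"op": "carry_out", "data": {"commands": [[[-0.45,0.8,0,0,0,0],[-0.45,0.8,-0.1,0,0,0],[-0.45,0.8,-0.1,0,0,0],[-0.45,0.8,-0.1,0,0,0],[-0.45,0.8,-0.1,0,0,0],[-0.45,0.8,-0.1,0,0,0],[-0.45,0.8,-0.1,0,0,0],[-0.45,0.8,-0.1,0,0,0],[-0.45,0.8,-0.1,0,0,0],[-0.45,0.8,0,0,0,0],[0,0,0,0,0,0],[0,0,0,0,0,0]]]}}

```text
clock: 27.65
position: [0.4378, -0.2699, 0.2502]
ee_rot: [0.965, 0.26, 0.025, -0.012]
ft_force: [0.8, 1.3, -0.2]
grip_width: 0.452
grasp_force: 0.0
```

Run:
```python
from h import *
o=get_obs(); print(o["clock"],o["position"],o["ft_force"])
for n in("top","side"):
    i0=cv2.imread(f"pics/{n}0.png"); im=camera(n)[:,:,::-1]; H=[cv2.cvtColor(np.ascontiguousarray(i),cv2.COLOR_BGR2HSV) for i in(i0,im)]
    cv2.imwrite(f"pics/{n}_end.png",im)
    d=np.abs(im.astype(int)-i0).max(2)
    for h in H:
        m=(h[:,:,0]>4)&(h[:,:,0]<16)&(h[:,:,1]>150)&(h[:,:,2]>100); m[:,345:]=0; m[:150]=0
        k,l,s,c=cv2.connectedComponentsWithStats(m.astype(np.uint8)); print(n,"lever",[(s[i,4],c[i]) for i in range(1,k) if s[i,4]>12])
    for nm,X in(("small",[.46,-.256,.015]),("sink",[.4563,.02,.015]),("camhead",st(0,0,260)),("lens",st(0,0,68)),("frame R",st(0,-27,72)),("lever",st(-58,0,68))):
        u,v=proj(n,X)[0].astype(int); print(nm,(u,v),"diff",d[v-6:v+7,u-6:u+7].mean().round(1))
    h=H[1]; u,v=proj(n,st(0,0,40))[0].astype(int)
    m=((h[:,:,0]>100)&(h[:,:,0]<132)&(h[:,:,1]>60))[v-14:v+15,u-14:u+15]; ys,xs=np.nonzero(m)
    if len(xs): print("blue",len(xs),xs.mean()+u-14,ys.mean()+v-14,xs.min()+u-14,xs.max()+u-14,ys.min()+v-14,ys.max()+v-14,"exp mid",proj(n,st(0,0,36)))
```

```text
27.65 [ 0.438 -0.27   0.25 ] [ 0.775  1.272 -0.249]
top lever [(np.int32(60), array([230.067, 216.133]))]
top lever [(np.int32(60), array([230.067, 216.133]))]
small (np.int64(423), np.int64(242)) diff 5.8
sink (np.int64(306), np.int64(243)) diff 3.6
camhead (np.int64(200), np.int64(176)) diff 3.9
lens (np.int64(218), np.int64(194)) diff 6.8
frame R (np.int64(228), np.int64(188)) diff 3.7
lever (np.int64(230), np.int64(216)) diff 3.6
side lever [(np.int32(35), array([326.457, 198.2  ]))]
side lever []
small (np.int64(338), np.int64(335)) diff 2.8
sink (np.int64(314), np.int64(251)) diff 2.9
camhead (np.int64(346), np.int64(120)) diff 92.4
lens (np.int64(342), np.int64(191)) diff 117.5
frame R (np.int64(349), np.int64(193)) diff 69.9
lever (np.int64(326), np.int64(197)) diff 118.6
blue 6 345.0 203.5 345 345 201 206 exp mid [[342.499 202.535]]
```

Call:
{"op": "carry_out", "data": {"commands": [[[-0.9,0.4,0,0,0,0],[-0.9,0.4,0,0,0,0],[-0.9,0.4,0,0,0,0],[-0.9,0.4,0,0,0,0],[-0.9,0.4,0,0,0,0],[-0.9,0.4,0,0,0,0],[-0.9,0.4,0,0,0,0],[0,0,0,0,0,0],[0,0,0,0,0,0],[0,0,0,0,0,0]]]}}

```text
clock: 28.58
position: [0.2784, -0.491, 0.2371]
ee_rot: [0.965, 0.262, 0.025, -0.011]
ft_force: [0.8, -0.1, -0.7]
grip_width: 0.45
grasp_force: 0.0
```

Run:
```python
from h import *
o=get_obs(); print(o["clock"],o["position"],o["ft_force"])
n="side"; i0=cv2.imread("pics/side0.png"); im=np.ascontiguousarray(camera(n)[:,:,::-1]); h=cv2.cvtColor(im,cv2.COLOR_BGR2HSV)
m=(h[:,:,0]>4)&(h[:,:,0]<16)&(h[:,:,1]>150)&(h[:,:,2]>100); m[:,345:]=0; m[:150]=0
ys,xs=np.nonzero(m); print("lever",len(xs),xs.mean() if len(xs) else 0,ys.mean() if len(xs) else 0,"was 326.46 198.2")
m=((h[:,:,0]>100)&(h[:,:,0]<132)&(h[:,:,1]>60))
for r in range(184,220): print(r,"".join("#" if q else "." for q in m[r,325:360]))
d=np.abs(im.astype(int)-i0).max(2)
for nm,X in(("small",[.46,-.256,.015]),("sink",[.4563,.02,.015]),("camhead",st(0,0,260))):
    u,v=proj(n,X)[0].astype(int); print(nm,d[v-6:v+7,u-6:u+7].mean().round(1))
```

```text
28.5833 [ 0.278 -0.491  0.237] [ 0.839 -0.111 -0.722]
lever 35 326.45714285714286 198.2 was 326.46 198.2
184 ...................................
185 ..........................#........
186 ...................................
187 ...................................
188 ...................................
189 ...................................
190 ...................................
191 ...................................
192 ...................................
193 .........#.........................
194 ...................................
195 .............#.....................
196 ...................................
197 ...................................
198 ...............###.##..............
199 ...............###.####............
200 ...............##...###............
201 ..............###...##.............
202 ..............###...##.............
203 ..............###...##.............
204 ..............##....##.............
205 ..............##....##.............
206 ..............##....##.............
207 ..............##....##.............
208 .............###....###............
209 .............###....###............
210 .............###....###............
211 ..............########.............
212 ...................................
213 ...................................
214 ...................................
215 ...................................
216 ...................................
217 ...................................
218 ...................................
219 ...................................
small 3.0
sink 2.7
camhead 2.9
```

The lever is back exactly where it started, so the lens is down. The can stands upright under it, and the bystanders and camera are unchanged.

```bash
python3 -c "
from workcell import *
print(hand_in())"
```

```text
the job is handed in; nothing more can be done
None
```

The job is handed in at about 29 s: the dark blue capacitor stands upright inside the white ring, the lens was flipped out and is back down over it, and the small capacitor, heat sink and camera did not move in the final images; on one approach an open finger pressed the lever at its outer stop with about 14 N.

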